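# Pop the fuse hatch of the kiln controller

## Robot

A 6-joint arm with a two-finger parallel gripper is mounted at the origin on the work surface. World frame = base frame: x ahead of the robot, y to its left, z up, the work surface at z = 0. Lengths are in mm, angles in rad, forces in N, time in s.
With the tool pointing down it reaches from about 400 to 925 mm from the base axis. Payload 12.5 kg.
Tool frame: the origin (TCP) lies on the mounting face of the last link; the fingertips stand 190 mm ahead of it and the grasp point (between the pads) lies 171 mm ahead of it; z points along the fingers, y is the line along which they close (so a half turn about z gives the same grasp; the last joint's range is limited). The gripper opens to 95 mm and grips with 3 to 60 N. Pads are 20 mm wide; open, the fingers measure 119 mm over their backs; the gripper's body (75 mm by 180 mm) begins 59 mm behind the grasp point.
Start: joints at [-1.395, 0.491, 1.559, -0, 1.092, -0.106], TCP at [173.823, -600.342, 404.761] pointing down, gripper open.
Joint ranges: [-3.1, 3.1], [-0.84, 2.19], [0.05, 2.79], [-1.13, 4.28], [0.06, 2.93], [-2.69, 2.69]. Speed limits (rad/s): [2.22, 2.22, 2.79, 3.14, 3.14, 3.14].

## Interface

Orientations are given as [roll, pitch, yaw] about the fixed x, y, z axes, in that order (R = Rz(yaw) Ry(pitch) Rx(roll)).
In Python, from cell import env gives the robot as it stands.
- The arm moves only by the tool carry_out, never from a script. Its argument "series" is a list of rows, each a list of 5 numbers: the shift along the tool's x, y, z in m, then the turn about the tool's z in degrees, then the opening, from 0 (shut) to 1 (fully open). A call has 1 to 20 rows; each row is the pose to reach, as a shift and turn from the pose commanded when the call began, along the tool's axes at that moment; what a row does not reach only later rows make up. A row lasts 1/8 s, in which the tool goes at most 62.5 mm and 10.7 degrees, less where a joint would pass 70% of its speed; a pose out of reach is approached as far as the arm can. A call with a gripper value outside its range is refused whole. The fingers move at their own pace and stop on an object; the grip force is fixed at half the most. Time passes only in rows, so rows that repeat a pose let the fingers close. It gives the time, the measured TCP pose, the force, the opening and the grip force at its end, in the units of the state.
- env.state(): the state, without advancing time (a new reading comes with each control period).
- env.read_camera(name): name is "side" or "top"; returns (picture, depth): 420x560x3 uint8, red, green, blue; 420x560 float32, mm along the optical axis (not along the pixel's ray), 0 where there is no reading.
- env.get_calibration(name): a dict with "intrinsics" (3x3 intrinsics, pixels), "D" ([k1, k2, p1, p2, k3] as OpenCV has them; the pictures are not rectified), "cam_to_world" (4x4, takes a point from camera to world coordinates). Camera axes: x right, y up, looking along -z (the intrinsics and any distortion apply to the point x, -y, -z); pixel columns grow to the right and rows downward; lengths in mm; the calibration is good to about 2 mm. A picture is of the moment at which its call begins. get_calibration takes no time and is no camera call.
- env.job_done(): hands the job in; it is judged then, once.
The state is a dict: "t": time; "joints": joint angles; "qvel": joint speeds; "tau": joint torques, N m; "eef_pos": TCP position; "tcp_rot": TCP orientation; "ft_force": force on the tool from outside, world axes, zero at the start; "moment": the same for the moment, N m; "opening": opening from 0.0 (shut) to 1.0 (fully open); "grip_force": force on a finger pad.
Only numpy, scipy, OpenCV 4.12 (cv2) and the standard library are available. Lean on these libraries where they do the work, as an engineer would, in place of code of your own. Each camera call takes 0.05 s, during which the arm holds its last target. There are 200 camera calls.

## Task

Two kiln controllers stand on the bead maker's bench. Open the fuse hatch of the one with the orange hatch: push its black pad down once with the fingertips until the latch trips, let go so that the hatch pops up, then keep clear for two seconds to see that it stays fully open, without pushing it back. Leave the blue hatch shut, and do not lift or shift the other things on the bench.

Things in the scene. Friction and masses are not known exactly. Their poses are not given: they have to be found in the camera images.
- orange_unit: the orange controller: grey steel box fixed to the bench, 160 mm along its x, 126 mm along y, 110 mm tall, with one orange hatch in its flat top, a dial, display and lamps on its front face. Origin at the centre of its underside; front faces its own -x (to the robot at yaw 0), z up. Yaw within 0.35 rad either way; which controller stands left and which right changes.
- orange_press (a point): centre of the top face of the black ribbed press pad on the orange hatch: 24 mm along the controller's x, 36 mm along y, 10 mm proud of the hatch, so its top is 120 mm above the bench when shut. It lies 35 mm to the front (-x) of the controller's centre, 80 mm from the hinge, and moves with the hatch. Pushed straight down it takes about 2 N to start and 3 N to trip the latch.
- orange_hatch (a joint): angle (rad) of the orange hatch. 0 to 0.01 = shut, latched, flush; negative = pushed in, firm stop at -0.094 (pad 7.5 mm down, safe to reach); positive = open, stop at 1.05. Push-push latch: trips once the pad is 5.5 mm down (less than 4 mm: stays latched). When let go, a spring opens it to 1.05 in about 1 s, following the finger with about 2 N. Pushing it down again latches it shut.
- orange_hinge (a point): middle of the orange hatch's hinge line, along the controller's y, level with the box's top, 45 mm behind (+x of) the controller's centre. The orange hatch is a plate 100 mm from hinge to front edge, 80 mm wide, 5 mm thick, flush with the top when shut; fully open, its front edge stands about 87 mm above the box's top.
- blue_unit: the blue controller: grey steel box fixed to the bench, 160 mm along its x, 126 mm along y, 110 mm tall, with one blue hatch in its flat top, a dial, display and lamps on its front face. Origin at the centre of its underside; front faces its own -x (to the robot at yaw 0), z up. Yaw within 0.35 rad either way; which controller stands left and which right changes.
- blue_press (a point): centre of the top face of the black ribbed press pad on the blue hatch: 24 mm along the controller's x, 36 mm along y, 10 mm proud of the hatch, so its top is 120 mm above the bench when shut. It lies 35 mm to the front (-x) of the controller's centre, 80 mm from the hinge, and moves with the hatch. Pushed straight down it takes about 2 N to start and 3 N to trip the latch.
- blue_hatch (a joint): angle (rad) of the blue hatch, made and latched just like the orange one; it stays shut at 0 in this task.
- rod_tin_mid (a point): bystander, loose: aluminium tin, 56 mm across and 75 mm tall, with coloured glass rods sticking out to 112 mm above the bench, standing between the controllers; the point is at the middle of the tin, 37.5 mm up.
- marver_mid (a point): bystander, loose: small dark steel marver block 60 x 50 x 14 mm with a 70 mm wooden handle along its +x, lying on the bench on the robot's side of the tin; the point lies 20 mm from the block's centre towards the handle, 7 mm up.
- bead_bowl_mid (a point): bystander, loose: white ceramic bowl of glass beads, 84 mm across the rim, 35 mm tall, on the bench beyond the controllers; the point is on its axis, 17.5 mm up.

How it is judged (in metres and radians):
On the way, in this order (a step that is already met when the one before it is completed fails the run):
1. the orange hatch's pad is pushed in past 2.4 mm by the fingers (value of joint orange_hatch below -0.03 rad and contact force between the fingers and orange_hatch above 0.5 N), for 0.04 s.
2. the orange hatch has popped fully open (beyond 0.9 rad) and stays so for 1 s, with no finger on it (value of joint orange_hatch above 0.9 rad and contact force between each of the arm, the fingers and orange_hatch below 0.05 N), for 1 s.
At the end, for the whole second after the job is handed in: The orange hatch stands open beyond 0.9 rad and at rest, the blue hatch is shut within 0.03 rad, and each of the three bystanders is within 20 mm of where it stood (value of joint orange_hatch above 0.9 rad and velocity of joint orange_hatch between -0.1 and 0.1 rad/s and value of joint blue_hatch between -0.03 and 0.03 rad and distance of each of rod_tin_mid, marver_mid, bead_bowl_mid from where it was at the start of the episode below 0.02 m); the robot touches nothing.
It fails at once if the blue hatch is pushed in or opened (more than 0.03 rad from shut) (value of joint blue_hatch below -0.03 rad or value of joint blue_hatch above 0.03 rad).
It fails at once if the popped orange hatch (beyond 0.1 rad) is pushed back (faster than 0.15 rad/s towards shut) (value of joint orange_hatch above 0.1 rad and velocity of joint orange_hatch below -0.15 rad/s).
It fails at once if the popped orange hatch (beyond 0.1 rad) is pushed with more than 10 N (value of joint orange_hatch above 0.1 rad and contact force between any of the fingers, the arm and orange_hatch above 10 N).
It fails at once if a bystander is shifted or lifted by more than 20 mm (distance of any of rod_tin_mid, marver_mid, bead_bowl_mid from where it was at the start of the episode above 0.02 m).
It also fails if it takes over 32 s, if anything falls off the work surface, if the arm or the gripper's body presses on something with over 40 N, if the wrist force passes 120 N, or if a joint passes its speed limit or range.

## Working session

There is one attempt and no reset: what is moved stays moved. The work goes in short steps, Python scripts to look and compute and a tool call to move; the robot and the scene stay as the last step left them, time stands still between calls to the robot, and variables do not carry over. Pictures are saved under pics/ and viewed, at most 10 in all, crops included, and the job is handed in when it is done.

Besides the shell and the picture viewer there is one more tool, called after "Call:" as name([rows], argument=value, ...), one row to a line, values as JSON. carry_out: Moves the arm, as the interface text tells. Its arguments: {"type":"object","properties":{"series":{"type":"array","items":{"type":"array","items":{"type":"number"}}}},"required":["series"]}

```bash
mkdir -p pics
python3 - <<'E'
from cell import env
import cv2,numpy as np
for n in("top","side"):
    p,d=env.read_camera(n); np.savez(f"{n}.npz",p=p,d=d); cv2.imwrite(f"pics/{n}0.png",p[:,:,::-1])
    c=env.get_calibration(n); print(n,np.round(c["intrinsics"],1).tolist(),c["D"],np.round(c["cam_to_world"],3).tolist(), (d==0).mean())
print(env.state())
E
```

```text
top [[442.7, 0.0, 275.6], [0.0, 442.7, 203.6], [0.0, 0.0, 1.0]] [0.02610862 0.         0.         0.         0.        ] [[-0.022, 0.995, -0.099, 475.207], [-1.0, -0.02, 0.021, 9.912], [0.019, 0.099, 0.995, 1042.063], [0.0, 0.0, 0.0, 1.0]] 0.003945578231292517
side [[394.8, 0.0, 281.9], [0.0, 394.8, 203.5], [0.0, 0.0, 1.0]] [0.0294045 0.        0.        0.        0.       ] [[-0.856, 0.367, -0.363, 309.826], [-0.516, -0.595, 0.616, 474.526], [0.011, 0.715, 0.699, 637.761], [0.0, 0.0, 0.0, 1.0]] 0.003924319727891156
{'t': 0.1, 'joints': array([-1.39462763e+00,  4.91492395e-01,  1.55940411e+00,  3.48168902e-05,
        1.09168196e+00, -1.05595929e-01]), 'qvel': array([-0.0005957 , -0.00240288, -0.00362889,  0.00169217,  0.00016843,
        0.00078444]), 'tau': array([ 2.40317939e-03, -6.13622475e+01, -2.58606148e+01,  6.93260715e-02,
        4.70046373e-02, -6.78043716e-05]), 'eef_pos': array([ 173.80316851, -600.3153379 ,  404.21899201]), 'tcp_rot': array([-3.14061559e+00, -1.34613059e-04,  2.81748493e-01]), 'ft_force': array([-0.14425671, -0.77072339,  0.52138762]), 'moment': array([ 0.05637261, -0.04173418, -0.00526873]), 'grip_force': 0.0, 'opening': 0.9982502375971417}
```

View pics/top0.png

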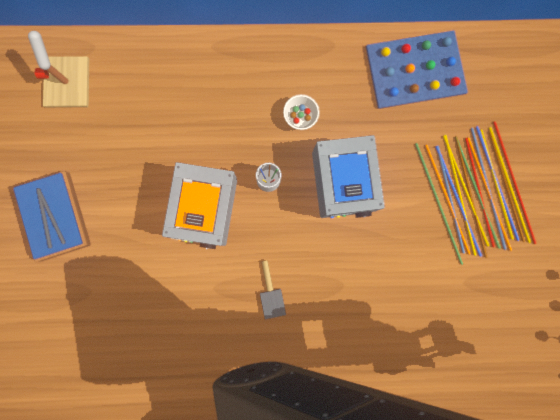

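View pics/side0.png

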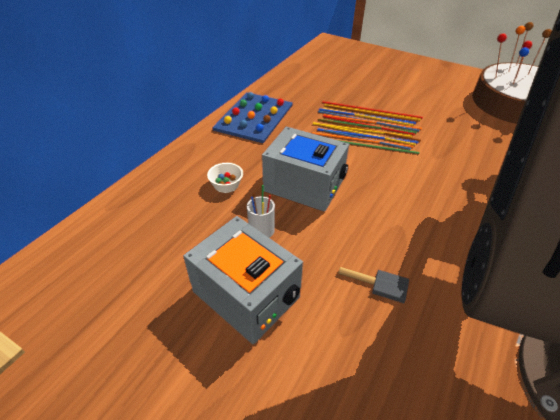

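The top view shows the orange hatch at about (198,205) with its pad at (195,219), and the blue hatch at (350,180). The tin at (268,176) stands between them. In the side view the orange pad is at (258,267). Next I cast rays to get positions.

```bash
cat > h.py <<'E'
import cv2,numpy as np
from cell import env
def cast(n,uv,z):
    c=env.get_calibration(n);T=np.array(c["cam_to_world"])
    q=cv2.undistortPoints(np.float64(uv).reshape(-1,1,2),np.array(c["intrinsics"]),np.array(c["D"])).reshape(-1,2)
    r=np.c_[q[:,0],-q[:,1],-np.ones(len(q))]@T[:3,:3].T;o=T[:3,3]
    return o+r*((z-o[2])/r[:,2])[:,None]
E
python3 - <<'E'
from h import *
for n in("top","side"):
    f=np.load(n+".npz");p=f["p"]
    hsv=cv2.cvtColor(p,cv2.COLOR_RGB2HSV)
    m=cv2.inRange(hsv,(8,225,180),(22,255,255))
    k,l,s,c=cv2.connectedComponentsWithStats(m);i=1+np.argmax(s[1:,4])
    cs,_=cv2.findContours((l==i).astype(np.uint8),cv2.RETR_EXTERNAL,cv2.CHAIN_APPROX_NONE)
    cn=max(cs,key=len);hull=cv2.convexHull(cn)
    W=cast(n,hull.reshape(-1,2),110)[:,:2].astype(np.float32)
    print(n,s[i],"hatch rect",cv2.minAreaRect(W))
    hm=np.zeros(m.shape,np.uint8);cv2.fillConvexPoly(hm,hull,255)
    d=((hm>0)&(p.max(2)<75)).astype(np.uint8)
    d=cv2.morphologyEx(d,cv2.MORPH_CLOSE,np.ones((5,5)))
    k,l,s,c=cv2.connectedComponentsWithStats(d);i=1+np.argmax(s[1:,4])
    ys,xs=np.where(l==i);w=cast(n,np.c_[xs,ys],120)[:,:2].astype(np.float32)
    print(" pad",s[i],c[i],cast(n,c[i],120),cv2.minAreaRect(w),"depth",np.median(f["d"][ys,xs]))
    cam=env.get_calibration(n);T=np.array(cam["cam_to_world"])
    q=cv2.undistortPoints(c[i].reshape(1,1,2),np.array(cam["intrinsics"]),np.array(cam["D"])).ravel()
    D=np.median(f["d"][ys,xs]);print(" pad 3d",T[:3,:3]@np.array([q[0]*D,-q[1]*D,-D])+T[:3,3])
E
```

```text
top [ 175  182   45   49 1424] hatch rect ((567.394287109375, 154.4435272216797), (78.18086242675781, 97.62344360351562), 79.53084564208984)Traceback (most recent call last):
  File "<stdin>", line 14, in <module>
    return _wrapfunc(a, 'argmax', axis=axis, out=out, **kwds)
    return bound(*args, **kwds)
ValueError: attempt to get argmax of an empty sequence
```

Run:
```python
from h import *
for n in("top","side"):
    f=np.load(n+".npz");p=f["p"]
    hsv=cv2.cvtColor(p,cv2.COLOR_RGB2HSV)
    m=cv2.inRange(hsv,(8,225,180),(22,255,255))
    k,l,s,c=cv2.connectedComponentsWithStats(m);i=1+np.argmax(s[1:,4])
    cs,_=cv2.findContours((l==i).astype(np.uint8),cv2.RETR_EXTERNAL,cv2.CHAIN_APPROX_NONE)
    hull=cv2.convexHull(max(cs,key=len))
    W=cast(n,hull.reshape(-1,2),110)[:,:2].astype(np.float32)
    (cx,cy),wh,a=cv2.minAreaRect(W)
    hm=np.zeros(m.shape,np.uint8);cv2.fillConvexPoly(hm,hull,255);hm=cv2.erode(hm,np.ones((5,5)))
    d=((hm>0)&(m==0)).astype(np.uint8)
    k,l,s,c=cv2.connectedComponentsWithStats(d);i=1+np.argmax(s[1:,4])
    ys,xs=np.where(l==i);w=cast(n,np.c_[xs,ys],120)[:,:2].astype(np.float32)
    print(n,"hatch",cx,cy,wh,a," pad",s[i],c[i],cast(n,c[i],120)[0],cv2.minAreaRect(w))
    cam=env.get_calibration(n);T=np.array(cam["cam_to_world"])
    q=cv2.undistortPoints(c[i].reshape(1,1,2),np.array(cam["intrinsics"]),np.array(cam["D"])).ravel()
    D=np.median(f["d"][ys,xs]);print(" pad 3d",T[:3,:3]@np.array([q[0]*D,-q[1]*D,-D])+T[:3,3])
    t=cast(n,[[268,176]] if n=="top" else [[261,205]],100 if n=="top" else 75);print("tin",t)
```

```text
top hatch 567.394287109375 154.4435272216797 (78.18086242675781, 97.62344360351562) 79.53084564208984  pad [183 212  22  15 249] [193.22088353 219.12449799] [537.91996114 161.82887957 120.        ] ((537.677490234375, 162.0128631591797), (43.3996467590332, 25.4655704498291), 82.03661346435547)
 pad 3d [537.94818823 161.89725779 119.58497652]
tin [[628.78630804   4.57753915 100.        ]]
side hatch 566.69677734375 157.16171264648438 (77.93463134765625, 97.91976928710938) 80.0426254272461  pad [244 256  26  25 377] [256.46949602 267.96286472] [536.72737495 166.40425802 120.        ] ((538.8338012695312, 166.59576416015625), (46.79052734375, 30.64735984802246), 82.94486236572266)
 pad 3d [537.27843331 165.65594576 118.74255032]
tin [[635.55889042   4.59693633  75.        ]]
```

The pad is at about (538,161,120), yaw about -0.18. That agrees between the hatch rectangle (98x78 mm as given), the pad mask and the depth. Now I move above it with the fingers shut.

Call:
carry_out([
  [0.369, -0.174, 0, 6, 0],
  [0.369, -0.174, 0, 12, 0],
  [0.369, -0.174, 0, 18, 0],
  [0.369, -0.174, 0, 24, 0],
  [0.369, -0.174, 0, 26.5, 0],
  [0.369, -0.174, 0, 26.5, 0],
  [0.369, -0.174, 0, 26.5, 0],
  [0.369, -0.174, 0, 26.5, 0],
  [0.561, -0.63, 0, 26.5, 0],
  [0.561, -0.63, 0, 26.5, 0],
  [0.561, -0.63, 0, 26.5, 0],
  [0.561, -0.63, 0, 26.5, 0],
  [0.561, -0.63, 0, 26.5, 0],
  [0.561, -0.63, 0, 26.5, 0],
  [0.561, -0.63, 0, 26.5, 0],
  [0.561, -0.63, 0, 26.5, 0],
  [0.561, -0.63, 0, 26.5, 0],
  [0.561, -0.63, 0, 26.5, 0],
  [0.561, -0.63, 0, 26.5, 0],
  [0.561, -0.63, 0, 26.5, 0],
])

```text
t: 2.6
eef_pos: [537.6, 159.6, 404.8]
tcp_rot: [3.141, -0.0, -0.183]
ft_force: [0.8, -0.1, -0.8]
opening: 0.005
grip_force: 0.0
```

Call:
carry_out([
  [0, -0.002, 0.04, 0, 0],
  [0, -0.002, 0.07, 0, 0],
  [0, -0.002, 0.08, 0, 0],
  [0, -0.002, 0.08, 0, 0],
  [0, -0.002, 0.08, 0, 0],
])

```text
t: 3.22
eef_pos: [538.1, 162.7, 325.8]
tcp_rot: [-3.141, -0.002, -0.181]
ft_force: [-0.6, 0.2, 0.8]
opening: 0.001
grip_force: 0.0
```

Run:
```python
from h import *
p,d=env.read_camera("side");cv2.imwrite("pics/side1.png",cv2.resize(p[150:350,150:400,::-1],None,fx=3,fy=3))
s=env.state();print(s["eef_pos"],s["ft_force"])
```

```text
[538.06138616 162.7121024  325.83552792] [ 0.70913829 -0.2668305  -0.57923353]
```

View pics/side1.png

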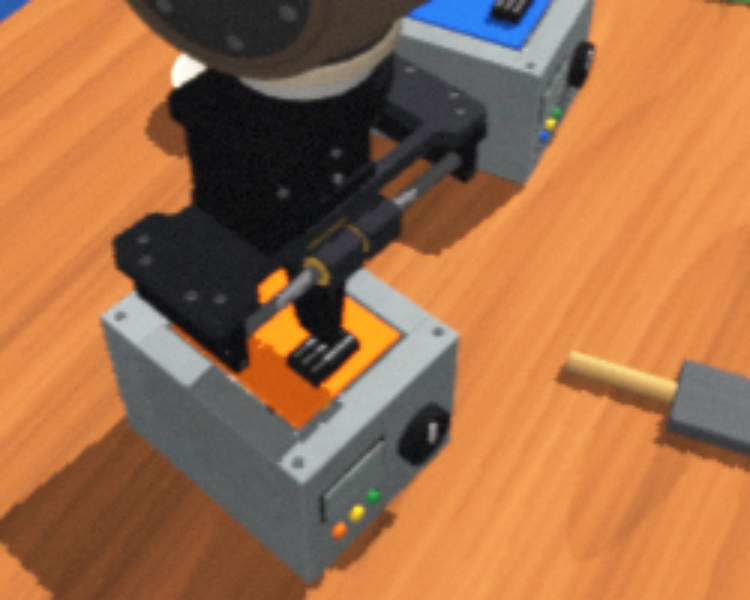

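The shut fingertips sit right above the pad (crop about (325,335), pad at about (325,355)). Now I press.

Call:
carry_out([
  [0, 0, 0.01, 0, 0],
  [0, 0, 0.016, 0, 0],
  [0, 0, 0.019, 0, 0],
  [0, 0, 0.021, 0, 0],
  [0, 0, 0.0225, 0, 0],
  [0, 0, 0.0225, 0, 0],
  [0, 0, 0.0225, 0, 0],
])

```text
t: 4.15
eef_pos: [537.6, 162.8, 303.3]
tcp_rot: [-3.142, -0.0, -0.181]
ft_force: [-7.6, 0.1, 15.4]
opening: 0.008
grip_force: 7.6
```

The pad is against its stop (15 N). Now I let go straight up, fast.

Call:
carry_out([
  [0, 0, -0.05, 0, 0],
  [0, 0, -0.11, 0, 0],
  [0, 0, -0.17, 0, 0],
  [0, 0, -0.2, 0, 0],
  [0, 0, -0.2, 0, 0],
  [0, 0, -0.2, 0, 0],
  [0, 0, -0.2, 0, 0],
  [0, 0, -0.2, 0, 0],
  [0, 0, -0.2, 0, 0],
  [0, 0, -0.2, 0, 0],
  [0, 0, -0.2, 0, 0],
  [0, 0, -0.2, 0, 0],
  [0, 0, -0.2, 0, 0],
  [0, 0, -0.2, 0, 0],
  [0, 0, -0.2, 0, 0],
  [0, 0, -0.2, 0, 0],
])

```text
t: 6.15
eef_pos: [537.9, 162.8, 502.2]
tcp_rot: [3.141, -0.0, -0.181]
ft_force: [0.5, -0.7, 0.2]
opening: 0.005
grip_force: 0.0
```

Run:
```python
from h import *
p,d=env.read_camera("side");cv2.imwrite("pics/side2.png",p[:,:,::-1])
s=env.state();print(s["t"],s["eef_pos"],s["ft_force"])
```

```text
6.2 [537.86831102 162.78722706 502.18578233] [-0.28131299 -0.26374193 -0.90252169]
```

View pics/side2.png

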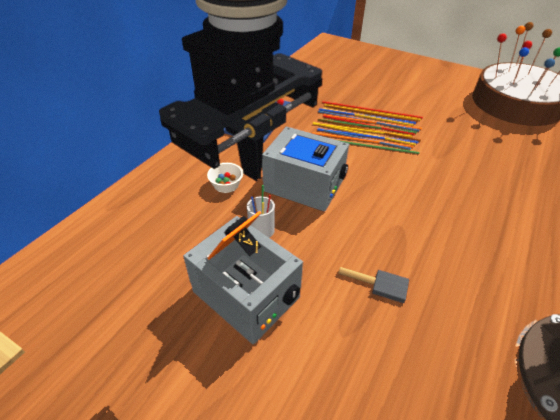

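The hatch stands open at (235,235). The blue hatch is shut and the tin, marver and bowl are where they were. I'll hold two seconds, then check the edge height (about 197 mm).

Call:
carry_out([
  [0, 0, 0, 0, 0],
  [0, 0, 0, 0, 0],
  [0, 0, 0, 0, 0],
  [0, 0, 0, 0, 0],
  [0, 0, 0, 0, 0],
  [0, 0, 0, 0, 0],
  [0, 0, 0, 0, 0],
  [0, 0, 0, 0, 0],
  [0, 0, 0, 0, 0],
  [0, 0, 0, 0, 0],
  [0, 0, 0, 0, 0],
  [0, 0, 0, 0, 0],
  [0, 0, 0, 0, 0],
  [0, 0, 0, 0, 0],
  [0, 0, 0, 0, 0],
  [0, 0, 0, 0, 0],
])

```text
t: 8.2
eef_pos: [537.9, 162.8, 502.2]
tcp_rot: [3.142, -0.0, -0.181]
ft_force: [0.6, 0.5, -0.1]
opening: 0.005
grip_force: 0.0
```

Run:
```python
from h import *
p,d=env.read_camera("side")
m=cv2.inRange(cv2.cvtColor(p,cv2.COLOR_RGB2HSV),(8,225,150),(22,255,255));m[:200]=0;m[270:]=0;m[:,:195]=0;m[:,270:]=0
ys,xs=np.where((m>0)&(d>0));c=env.get_calibration("side");T=np.array(c["cam_to_world"])
q=cv2.undistortPoints(np.float64(np.c_[xs,ys]).reshape(-1,1,2),np.array(c["intrinsics"]),np.array(c["D"])).reshape(-1,2);D=d[ys,xs][:,None]
W=np.hstack([q[:,:1]*D,-q[:,1:]*D,-D])@T[:3,:3].T+T[:3,3]
z=np.percentile(W[:,2],[2,50,97]);print(len(xs),z)
if 188<z[2]<205: print(env.job_done())
```

```text
114 [131.36371439 192.63251151 195.82764714]
the job is handed in; nothing more can be done
None
```

The orange hatch is fully open (edge measured at about 196 mm, expected 197 mm) and stayed so with the arm clear for over two seconds; in the side view the blue hatch is shut and the tin, marver and bowl look unmoved, and the job is handed in with no verdict returned.

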